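# Shim the low corner of a plate level

## Task

The metal plate is low at the corner that points towards you. Take the wooden wedge by its red grip block, slide its thin end along the worktop straight under the foot at that corner, and push it in gently until the ball of the yellow level on the plate stands centred between the two black marks. Then let go and leave the wedge there, flat on the worktop and carrying the corner; do not push or lift the plate with the gripper, never ram the wedge, and leave the other things alone.

Things in the scene. Friction and masses are not known exactly. Their poses are not given: they have to be found in the camera images.
- stand: Fixed grey stand of the plate. Origin right below the low corner's foot (a dark steel cross bar under the plate, 34 mm wide across, 16 mm thick, round below), near worktop height; x axis level, from that corner straight in under the plate (the wedge's way in), z up. Its height varies, so how far the thin end must go past the foot (58 to 116 mm) must be read from the level; it is open to 150 mm past the foot.
- plate: Square metal plate 200 x 200 x 12 mm, about 1.3 kg (varies), one corner towards the robot, hinged 210 mm beyond the foot. Origin and axes about as the stand's when level; its top is then 56 mm above the stand's origin. The corner tip is 20 mm nearer the robot than the foot. It rests on a stop, 6 to 9 mm low, the foot 4 to 13 mm above the worktop; about 4 mm above level a hard stop jams the wedge.
- wedge_grip (a point): Centre of the loose wedge's red grip block: 36 mm along x, 28 mm across (y), top 52 mm and this point 26 mm above the wedge's flat underside; lowest 24 mm of it wood, 34 mm across; x points to the wedge's thin end, z up. Wedge 0.18 kg, 181 mm long.
- wedge_nose (a point): Middle of the lower edge of the wedge's thin end, 163 mm ahead of the grip block's centre and 26 mm below it. The tongue, 34 mm wide and 145 mm long, tapers evenly from 24.75 mm thick at the block to 3 mm here (0.15 mm of lift for each mm of travel). The wedge stays where it is pushed.
- level_ball (a joint): Position of the level's ball, m: 0 = centred between the marks; positive = displaced towards the robot, so the corner towards the robot is low (about +0.029 at first); negative = that corner is too high. Moves 0.8 mm for each 0.001 rad of tilt, about 0.57 mm for each mm that the wedge is driven once it bears (pushing it takes 8 to 20 N then); settles within 1.5 s.
- mallet: Wooden mallet, 110 x 251 x 62 mm, loose, lying on the left; not needed, leave it alone.
- screw_jar: Jar of screws with red lid, 69 x 66 x 99 mm, standing loose on the right; not needed, leave it alone.
- offcut_1: Wood offcut, 45 x 90 x 22 mm, loose, lying on the left; not needed, leave it alone.
- vial (a point): Middle of the white track of the yellow level (150 x 26 x 28 mm, fixed on the plate along its x axis, its centre 125 mm beyond the foot). Two black marks, 3 mm wide and 23 mm apart centre to centre, cross the track either side of this point; a dark steel ball, 14 mm across, rolls along it to the low side.

How it is judged (in metres and radians):
On the way:
1. the wedge, lying flat on the worktop, has its thin end under the foot while the corner is still low (x of wedge_nose in the frame of stand above 0.003 m and y of wedge_nose in the frame of stand between -0.015 and 0.015 m and height (world z) of wedge_nose below 0.008 m and value of joint level_ball above 0.006 m), for 0.05 s.
At the end, for the whole second after the job is handed in: The ball stands within 3 mm of centre, the wedge lies flat on the worktop at rest under the foot (thin end at least 50 mm past it, within 15 degrees of straight) and carries the corner, and the robot has let go (value of joint level_ball between -0.003 and 0.003 m and contact force between wedge and plate above 1 N and angle between wedge_grip's own z axis and vertical below 0.05 rad and height (world z) of wedge_grip below 0.031 m and angle between the x axis of wedge_grip and the x axis of stand, either way round below 0.26 rad and x of wedge_nose in the frame of stand above 0.05 m and linear speed of wedge below 0.01 m/s); the robot touches nothing.
It fails at once if the wedge is rammed or jammed against the plate (more than 25 N between them) (contact force between wedge and plate above 25 N).
It fails at once if the gripper pushes or lifts the plate or its level (more than 5 N) (contact force between any of the fingers, the arm and plate above 5 N).
It fails at once if the mallet, the jar or the offcut is moved by more than 30 mm (distance of any of mallet, screw_jar, offcut_1 from where it was at the start of the episode above 0.03 m).
It also fails if it takes over 67 s, if anything falls off the work surface, if the arm or the gripper's body presses on something with over 40 N, if the wrist force passes 120 N, or if a joint passes its speed limit or range.

## Robot

A 6-joint arm with a two-finger parallel gripper is mounted at the origin on a cart in front of the work surface, level with it; the furniture and walls round the work are solid. World frame = base frame: x ahead of the robot, y to its left, z up, the work surface at z = 0. Lengths are in m, angles in degrees, forces in N, time in s.
With the tool pointing down it reaches from about 0.25 to 0.725 m from the base axis. Payload 9.7 kg.
Tool frame: the origin (TCP) lies at the centre of the arm's flange, where the gripper is bolted on; the fingertips stand 173 mm ahead of it and the grasp point (between the pads) lies 155 mm ahead of it; z points along the fingers, y is the line along which they close (so a half turn about z gives the same grasp; the last joint's range is limited). The gripper opens to 85 mm and grips with 20 to 120 N. Pads are 22 mm wide; open, the fingers measure 114 mm over their backs; the gripper's body (76 mm by 85 mm) begins 54 mm behind the grasp point. The pads swing forward as they close: fully open they stand 13 mm farther back than shut.
Start: joints at [-73.74, 4.979, 10.078, 95.1, 0, 90], TCP at [0.154, -0.528, 0.405] pointing down, gripper open.
Joint ranges: [-179.16, 179.16], [-48.56, 103.87], [-65.8, 70.77], [-126.05, 130.52], [-82.76, 87.17], [-180, 180]. Speed limits (degrees/s): [127.2, 127.2, 147.25, 180, 180, 180].

## Interface

Orientations are given as [roll, pitch, yaw] about the fixed x, y, z axes, in that order (R = Rz(yaw) Ry(pitch) Rx(roll)).
In Python, from workcell import monitor, camera, get_calibration, bot gives the robot as it stands.
- The arm moves only by the tool carry_out, never from a script. Its argument "targets" is text: rows parted by semicolons, each of 7 numbers parted by spaces: the shift along the tool's x, y, z in units of 0.04 m (1.0 is 0.04 m), then the turn, a rotation vector about the tool's x, y, z in units of 0.1 rad (1.0 is 0.1 rad), then the opening, from -1 (shut) to 1 (fully open), so that 0 is half open. A call has exactly 8 rows; each row shifts and turns the commanded pose from where the row before left it, along the tool's axes as they then stand; what a row does not reach is not made up. A row lasts 1/12 s, in which the tool goes at most 41.7 mm and 7.16 degrees, less where a joint would pass 70% of its speed; a pose out of reach is approached as far as the arm can. A call with a number of a shift or a turn outside -1 to 1 is refused whole. A call with a gripper value outside its range is refused whole. The fingers move at their own pace and stop on an object; "newtons" is the grip in N (left out, the last holds). Time passes only in rows, so rows that do not move let the fingers close, or fill a call up. It gives the time, the measured TCP pose, the force, the opening and the grip force at its end, in the units of the state.
- monitor.get_obs(): the state, without advancing time (a new reading comes with each control period).
- camera(name): name is "side" or "top"; returns the picture (420x560x3 uint8, red, green, blue); there is no depth.
- get_calibration(name): a dict with "fx", "fy", "cx", "cy" (pixels), "view" (4x4, takes a point from world to camera coordinates). Camera axes: x right, y down, z forward; pixel columns grow to the right and rows downward; lengths in m; the calibration is good to about 2 mm. A picture is of the moment at which its call begins. get_calibration takes no time and is no camera call.
- bot.job_done(): hands the job in; it is judged then, once.
The state is a dict: "time": time; "q": joint angles; "qd": joint speeds; "joint_efforts": joint torques, N m; "ee_pos": TCP position; "tcp_rot": TCP orientation; "wrist_force": force on the tool from outside, world axes, zero at the start; "torque": the same for the moment, N m; "opening": finger opening in m; "grasp_force": force on a finger pad.
Only numpy, scipy, OpenCV 4.12 (cv2) and the standard library are available. Lean on these libraries where they do the work, as an engineer would, in place of code of your own. Each camera call takes 0.05 s, during which the arm holds its last target. There are 200 camera calls.

## Working session

There is one attempt and no reset: what is moved stays moved. The work goes in short steps, Python scripts to look and compute and a tool call to move; the robot and the scene stay as the last step left them, time stands still between calls to the robot, and variables do not carry over. Pictures are saved under pics/ and viewed, at most 10 in all, crops included, and the job is handed in when it is done.

Besides the shell and the picture viewer there is one more tool, called after ">>>" as a command line: name --argument value ..., lists and objects as JSON in quotes. carry_out: Moves the arm, as the interface text tells. Shifts and turns lie within -1 to 1; 1 stands for 0.04 m of shift or 0.1 rad of turn. Its arguments: {"type":"object","properties":{"targets":{"type":"string"},"newtons":{"type":"number"}},"required":["targets"]}

```bash
mkdir -p pics; python3 - <<'E'
from workcell import monitor, camera, get_calibration
import cv2,numpy as np
for n in("side","top"):
    cv2.imwrite(f"pics/{n}0.png",camera(n)[:,:,::-1]); c=get_calibration(n); print(n,c["fx"],c["cx"],c["cy"],np.round(c["view"],3).tolist())
o=monitor.get_obs();print(o)
E
```

```text
side 540.3041294206433 281.23641148055924 200.6729999281548 [[0.983, -0.184, -0.0, -0.529], [-0.119, -0.634, -0.764, 0.273], [0.14, 0.751, -0.646, 1.249], [0.0, 0.0, 0.0, 1.0]]
top 500.2177979101067 282.2790812013356 201.84678973134615 [[-0.012, -1.0, 0.011, 0.219], [-0.99, 0.011, -0.139, 0.586], [0.139, -0.012, -0.99, 1.115], [0.0, 0.0, 0.0, 1.0]]
{'time': 0.1, 'q': array([-7.37383611e+01,  5.01025251e+00,  1.00385112e+01,  9.50993753e+01,
       -1.56104836e-03,  9.00000898e+01]), 'qd': array([-0.04809259, -0.07418076,  0.18027863,  0.03281528,  0.0259877 ,
        0.02451902]), 'joint_efforts': array([-4.77281774e-04, -5.21557832e+01,  4.65656161e+01,  1.58710202e-02,
       -1.49666494e-05,  6.69291438e-06]), 'ee_pos': array([ 0.15401331, -0.52800734,  0.4040274 ]), 'tcp_rot': array([-1.79928883e+02,  1.56115858e-03,  1.62615511e+01]), 'wrist_force': array([ 0.08740446, -0.26906224, -0.76827682]), 'torque': array([-0.02029629, -0.03424894,  0.05514279]), 'grasp_force': 0.0, 'opening': 0.08559267930983223}
```

View pics/side0.png

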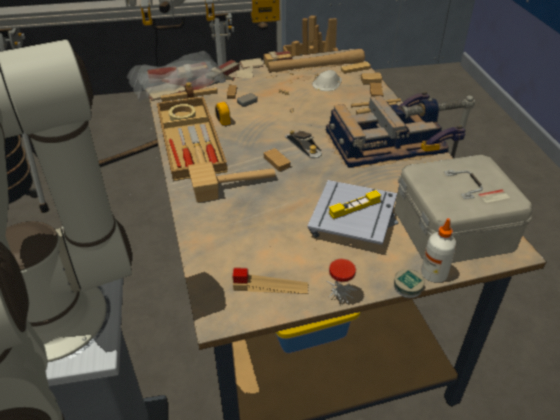

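View pics/top0.png

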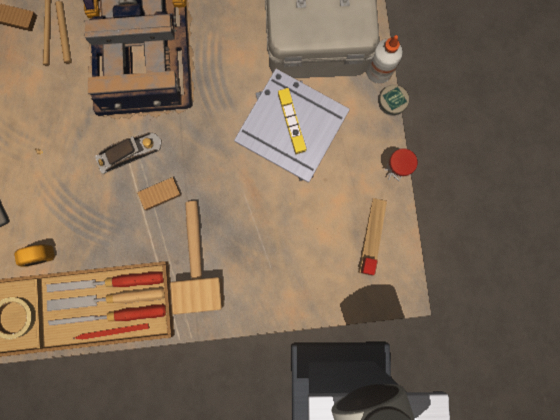

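The top view shows the red grip at (370,266), the wedge tip near (378,200), and the plate's low corner at (308,180) with its far corner at (275,70). Next I measure these.

```bash
cat > h.py <<'E'
from workcell import monitor, camera, get_calibration
import cv2,numpy as np
def ray(n,px):
    c=get_calibration(n);V=np.array(c["view"]);R=V[:3,:3];o=-R.T@V[:3,3]
    px=np.atleast_2d(px).astype(float)
    d=np.c_[(px[:,0]-c["cx"])/c["fx"],(px[:,1]-c["cy"])/c["fy"],np.ones(len(px))]@R
    return o,d
def onz(n,px,z):
    o,d=ray(n,px);return o+d*((z-o[2])/d[:,2])[:,None]
def proj(n,P):
    c=get_calibration(n);V=np.array(c["view"]);q=np.atleast_2d(P)@V[:3,:3].T+V[:3,3]
    return np.c_[q[:,0]/q[:,2]*c["fx"]+c["cx"],q[:,1]/q[:,2]*c["fy"]+c["cy"]]
def big(m,roi=None):
    m=m.astype(np.uint8)
    if roi: k=np.zeros_like(m);x0,y0,x1,y1=roi;k[y0:y1,x0:x1]=1;m=m*k
    cs,_=cv2.findContours(m,cv2.RETR_EXTERNAL,cv2.CHAIN_APPROX_NONE)
    return max(cs,key=cv2.contourArea)[:,0]
def rect(P):
    r=cv2.minAreaRect((P[:,:2]*1000).astype(np.float32));return np.round(r[0],1),np.round(r[1],1),round(r[2],1),np.round(cv2.boxPoints(r),1).tolist()
def hsv(im): return cv2.cvtColor(im,cv2.COLOR_RGB2HSV).astype(int)
E
python3 - <<'E'
from h import *
im=cv2.imread("pics/top0.png")[:,:,::-1].copy();h=hsv(im);H,S,V=h[...,0],h[...,1],h[...,2]
red=((H<6)|(H>174))&(S>150)&(V>80)
b=big(red,(340,240,400,290));print("red px",b.min(0),b.max(0),rect(onz("top",b,.052)))
pl=((S<70)&(V>110))|((H>20)&(H<32)&(S>150))
m=pl.astype(np.uint8);m=cv2.morphologyEx(m,cv2.MORPH_CLOSE,np.ones((5,5)));m=cv2.morphologyEx(m,cv2.MORPH_OPEN,np.ones((9,9)))
b=big(m,(225,66,355,190));print("plate",rect(onz("top",b,.052)),cv2.boxPoints(cv2.minAreaRect(b)).tolist())
ye=(H>20)&(H<33)&(S>170)&(V>120);b=big(cv2.morphologyEx(ye.astype(np.uint8),cv2.MORPH_CLOSE,np.ones((9,9))),(270,80,315,160));print("level",rect(onz("top",b,.08)))
im2=np.hstack([cv2.resize(im[60:200,225:365],None,fx=3,fy=3,interpolation=2)[:420,:400],cv2.resize(im[190:290,340:410],None,fx=4.2,fy=4.2,interpolation=2)])
cv2.imwrite("pics/c.png",im2[:,:,::-1])
E
```

```text
red px [362 258] [376 274] (array([438.7,  18.4]), array([27.2, 35.5]), 76.6, [[418.20001220703125, 9.199999809265137], [452.79998779296875, 1.0], [459.1000061035156, 27.5], [424.5, 35.70000076293945]])
plate (array([772.5, 192.2]), array([212.4, 206.7]), 60.0, [[629.9000244140625, 151.89999389648438], [808.9000244140625, 48.5], [915.0999755859375, 232.5], [736.0999755859375, 335.8999938964844]]) [[229.5341339111328, 139.05043029785156], [271.75665283203125, 63.98814010620117], [350.33233642578125, 108.18696594238281], [308.10980224609375, 183.24925231933594]]
level (array([715.8, 174.9]), array([37.5, 23.4]), 15.4, [[694.7000122070312, 181.10000610351562], [700.9000244140625, 158.60000610351562], [737.0, 168.60000610351562], [730.7999877929688, 191.10000610351562]])
```

View pics/c.png

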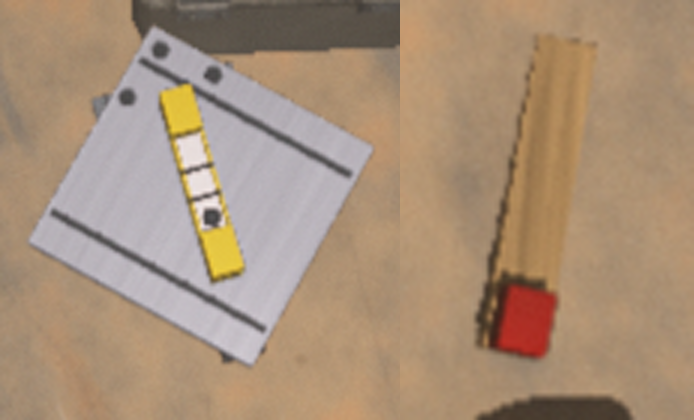

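The crop shows the plate corners at full-image pixels (308.3,182), (235,140.7), (275.7,68.7) and (349.3,110). The level runs from (301,151.3) to (283.7,90.7), with the ball on its near side. The wedge tip is at (380,199.4).

```bash
python3 - <<'E'
from h import *
c=onz("top",[[308,181.7],[234.7,140.4],[275.4,68.4],[349,109.7]],.052)
c[0]=onz("top",[[308,181.7]],.047);c[2]=onz("top",[[275.4,68.4]],.058)
print(c.round(4))
a=lambda v:np.degrees(np.arctan2(v[1],v[0]))
print("diag",a(c[2]-c[0]),"cross",a(c[1]-c[3])-90,np.linalg.norm(c[2]-c[0]),np.linalg.norm(c[1]-c[3]))
l=onz("top",[[300.8,151.1],[283.5,90.5]],.082);print("level",l.round(4),a(l[1]-l[0]),np.linalg.norm(l[1]-l[0]))
m=c[:,:2].mean(0);th=np.radians((a(c[2]-c[0])+a(c[1]-c[3])-90)/2);u=np.array([np.cos(th),np.sin(th)])
print("th",np.degrees(th),"tip",m-u*.1414,"foot",m-u*.1214,"levfoot",l.mean(0)[:2]-u*.125)
n=onz("top",[[379.9,199.2]],.003)[0];g=onz("top",[[370,266]],.052)[0]
print("nose",n,"grip",g,np.linalg.norm((n-g)[:2]),a(n-g))
E
```

```text
[[0.6333 0.1524 0.047 ]
 [0.7316 0.3211 0.052 ]
 [0.9037 0.2248 0.058 ]
 [0.8031 0.053  0.052 ]]
diag 14.987263194432888 cross 14.936655172755238 0.2801075359113172 0.27747128039070895
level [[0.6973 0.1695 0.082 ]
 [0.8402 0.2068 0.082 ]] 14.600819655650543 0.14765666592578458
th 14.961959183594061 tip [0.6313436  0.15130168] foot [0.65066554 0.15646523] levfoot [0.64797925 0.15588201]
nose [ 0.59704406 -0.02158979  0.003     ] grip [0.43854695 0.01702869 0.052     ] 0.1631340582135587 -13.693531256811948
```

>>> carry_out --targets "0.665 -0.693 0.16 0 0 0 1; 0.665 -0.693 0.16 0 0 0 1; 0.665 -0.693 0.16 0 0 0 1; 0.665 -0.693 0.16 0 0 0 1; 0.665 -0.693 0.16 0 0 0 1; 0.665 -0.693 0.16 0 0 0 1; 0.665 -0.693 0.16 0 0 0 1; 0.665 -0.693 0.16 0 0 0 1" --newtons 60

```text
time: 0.77
ee_pos: [0.2964, -0.2538, 0.353]
tcp_rot: [-180.0, -0.0, 16.2]
wrist_force: [1.5, -0.1, 0.7]
opening: 0.0853
grasp_force: 0.0
```

>>> carry_out --targets "0.665 -0.693 0.16 0 0 0 1; 0.665 -0.693 0.16 0 0 0 1; 0.665 -0.693 0.16 0 0 0 1; 0.665 -0.693 0.16 0 0 0 1; 0.665 -0.693 0.16 0 0 0 1; 0.665 -0.693 0.16 0 0 0 1; 0.665 -0.693 0.16 0 0 0 1; 0.665 -0.693 0.16 0 0 0 1"

```text
time: 1.43
ee_pos: [0.4387, 0.019, 0.3019]
tcp_rot: [180.0, -0.0, 16.3]
wrist_force: [1.1, -0.4, -0.1]
opening: 0.0855
grasp_force: 0.0
```

>>> carry_out --targets "0 0 0 0 0 0.87 1; 0 0 0 0 0 0.87 1; 0 0 0 0 0 0.87 1; 0 0 0 0 0 0.87 1; 0 0 0 0 0 0.87 1; 0 0 0 0 0 0.88 1; 0 0 0 0 0 0 1; 0 0 0 0 0 0 1"

```text
time: 2.1
ee_pos: [0.4317, -0.0622, 0.3018]
tcp_rot: [-177.0, 0.4, -8.9]
wrist_force: [-0.5, 0.2, -0.6]
opening: 0.0856
grasp_force: 0.0
```

```bash
python3 - <<'E'
from h import *
camera("top")
o=monitor.get_obs();print(o["ee_pos"],o["tcp_rot"],o["q"],o["qd"],o["time"])
E
```

```text
[ 0.43183497 -0.06156716  0.30185212] [-177.02727254    0.3522096    -8.81754897] [ -8.87418664 -11.27071665 -16.83796782  84.78789942   2.97237785
 179.9432871 ] [ 1.57783757 -0.05877343  0.11838068 -0.05083501 -0.04709626 -0.05439124] 2.15
```

The last joint hit its range limit, so I'll use the half-turn grasp, at yaw about 166°.

>>> carry_out --targets "0 0 0 0 0 -1 1; 0 0 0 0 0 -1 1; 0 0 0 0 0 -1 1; 0 0 0 0 0 -1 1; 0 0 0 0 0 -1 1; 0 0 0 0 0 -1 1; 0 0 0 0 0 -1 1; 0 0 0 0 0 -1 1"

```text
time: 2.82
ee_pos: [0.432, -0.0603, 0.302]
tcp_rot: [-177.7, -1.9, 37.4]
wrist_force: [0.4, -0.0, -0.5]
opening: 0.0853
grasp_force: 0.0
```

>>> carry_out --targets "0 0 0 0 0 -1 1; 0 0 0 0 0 -1 1; 0 0 0 0 0 -1 1; 0 0 0 0 0 -1 1; 0 0 0 0 0 -1 1; 0 0 0 0 0 -1 1; 0 0 0 0 0 -1 1; 0 0 0 0 0 -1 1"

```text
time: 3.48
ee_pos: [0.432, -0.0603, 0.302]
tcp_rot: [-179.8, -3.0, 83.3]
wrist_force: [0.3, -0.2, 0.3]
opening: 0.0853
grasp_force: 0.0
```

>>> carry_out --targets "0 0 0 0 0 -1 1; 0 0 0 0 0 -1 1; 0 0 0 0 0 -1 1; 0 0 0 0 0 -1 1; 0 0 0 0 0 -1 1; 0 0 0 0 0 -1 1; 0 0 0 0 0 -1 1; 0 0 0 0 0 0 1"

```text
time: 4.15
ee_pos: [0.4321, -0.0604, 0.302]
tcp_rot: [178.3, -2.4, 123.4]
wrist_force: [-0.2, -0.5, -0.3]
opening: 0.0851
grasp_force: 0.0
```

```bash
cat >> h.py <<'E'
from scipy.spatial.transform import Rotation as Ro
def plan(p,yaw):
    o=monitor.get_obs();R=Ro.from_euler("xyz",o["tcp_rot"],degrees=True);T=Ro.from_euler("xyz",[180,0,yaw],degrees=True)
    print("t",o["time"],"rot",((R.inv()*T).as_rotvec()/.1).round(3),"shift after",(T.inv().apply(np.array(p)-o["ee_pos"])/.04).round(3),"shift before",(R.inv().apply(np.array(p)-o["ee_pos"])/.04).round(3),"F",o["wrist_force"].round(1))
E
python3 -c "
from h import *
plan([.4385,.017,.26],166.3)"
```

```text
t 4.15 rot [ 0.45  -0.29  -7.492] shift after [0.302 1.918 1.05 ] shift before [1.481 1.165 1.15 ] F [-0.2 -0.5 -0.3]
```

>>> carry_out --targets "0 0 0 0.056 -0.036 -0.936 1; 0 0 0 0.056 -0.036 -0.936 1; 0 0 0 0.056 -0.036 -0.936 1; 0 0 0 0.056 -0.036 -0.936 1; 0 0 0 0.056 -0.036 -0.936 1; 0 0 0 0.056 -0.036 -0.936 1; 0 0 0 0.056 -0.036 -0.936 1; 0 0 0 0.056 -0.036 -0.936 1"

```text
time: 4.82
ee_pos: [0.432, -0.0607, 0.302]
tcp_rot: [-180.0, -0.0, 166.0]
wrist_force: [-0.0, -0.2, -0.2]
opening: 0.0853
grasp_force: 0.0
```

>>> carry_out --targets "0.06 0.384 0.21 0 0 0 1; 0.06 0.384 0.21 0 0 0 1; 0.06 0.384 0.21 0 0 0 1; 0.06 0.384 0.21 0 0 0 1; 0.06 0.384 0.21 0 0 0 1; 0 0 0 0 0 0 1; 0 0 0 0 0 0 1; 0 0 0 0 0 0 1"

```text
time: 5.48
ee_pos: [0.439, 0.0161, 0.2604]
tcp_rot: [-180.0, -0.0, 165.9]
wrist_force: [0.0, 0.4, 0.5]
opening: 0.0852
grasp_force: 0.0
```

```bash
python3 - <<'E'
from h import *
plan([.4385,.017,.196],166.3)
im=camera("side");cv2.imwrite("pics/s1.png",cv2.resize(im[180:340,180:400],None,fx=3,fy=3)[:,:,::-1])
E
```

```text
t 5.4833 rot [-0.    -0.    -0.075] shift after [0.018 0.018 1.611] shift before [0.018 0.018 1.611] F [0.  0.4 0.5]
```

View pics/s1.png

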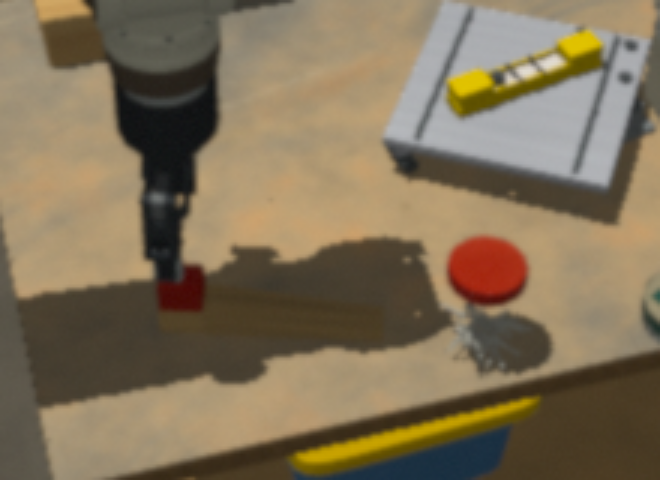

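The gripper stands over the block: finger at crop (165,270), block at (182,290). The low-corner foot shows at crop (402,160). Descending and gripping.

>>> carry_out --targets "0.018 0.018 0.27 0 0 -0.075 1; 0 0 0.27 0 0 0 1; 0 0 0.27 0 0 0 1; 0 0 0.27 0 0 0 1; 0 0 0.27 0 0 0 1; 0 0 0.25 0 0 0 1; 0 0 0 0 0 0 1; 0 0 0 0 0 0 -0.2"

```text
time: 6.2
ee_pos: [0.4382, 0.0169, 0.1954]
tcp_rot: [-180.0, -0.1, 166.3]
wrist_force: [0.8, -0.4, 0.7]
opening: 0.0754
grasp_force: 0.0
```

>>> carry_out --targets "0 0 0 0 0 0 -0.6; 0 0 0 0 0 0 -1; 0 0 0 0 0 0 -1; 0 0 0 0 0 0 -1; 0 0 0 0 0 0 -1; 0 0 0 0 0 0 -1; 0 0 0 0 0 0 -1; 0 0 0 0 0 0 -1" --newtons 60

```text
time: 6.87
ee_pos: [0.439, 0.0173, 0.1972]
tcp_rot: [179.9, 0.1, 166.4]
wrist_force: [0.6, 3.4, 5.6]
opening: 0.0269
grasp_force: 67.9
```

```bash
python3 - <<'E'
from h import *
P=onz("top",[[201,201],[188,201],[203,275],[220,280],[220,308]],.03);u=np.array([np.cos(np.radians(15)),np.sin(np.radians(15))]);d=P[:,:2]-[.649,.1562]
print(P.round(3),(d@u).round(3),(d@[-u[1],u[0]]).round(3))
plan([.649-.203*u[0],.1562-.203*u[1],.212],195)
E
```

```text
[[0.593 0.401 0.03 ]
 [0.594 0.431 0.03 ]
 [0.423 0.395 0.03 ]
 [0.411 0.356 0.03 ]
 [0.349 0.356 0.03 ]] [ 0.01   0.018 -0.156 -0.178 -0.238] [0.251 0.28  0.289 0.255 0.27 ]
t 6.8667 rot [ 0.013  0.02  -5.   ] shift after [-0.896  1.996 -0.369] shift before [ 0.17   2.182 -0.366] F [0.6 3.4 5.6]
```

>>> carry_out --targets "0 0 -0.18 0 0 0 -1; 0 0 -0.19 0 0 0 -1; 0.028 0.364 0 0 0 0 -1; 0.028 0.364 0 0 0 0 -1; 0.028 0.364 0 0 0 0 -1; 0.028 0.364 0 0 0 0 -1; 0.028 0.364 0 0 0 0 -1; 0.028 0.364 0 0 0 0 -1"

```text
time: 7.53
ee_pos: [0.4527, 0.1041, 0.2115]
tcp_rot: [180.0, -0.0, 166.3]
wrist_force: [-0.8, 0.5, -2.3]
opening: 0.0271
grasp_force: 66.8
```

>>> carry_out --targets "0 0 0 0 0 -0.714 -1; 0 0 0 0 0 -0.714 -1; 0 0 0 0 0 -0.714 -1; 0 0 0 0 0 -0.714 -1; 0 0 0 0 0 -0.714 -1; 0 0 0 0 0 -0.714 -1; 0 0 0 0 0 -0.714 -1; 0 0 0 0 0 0 -1"

```text
time: 8.2
ee_pos: [0.4526, 0.1034, 0.2114]
tcp_rot: [180.0, -0.0, -164.9]
wrist_force: [-0.1, -0.5, -1.9]
opening: 0.0272
grasp_force: 66.8
```

```bash
python3 - <<'E'
from h import *
u=np.array([np.cos(np.radians(15)),np.sin(np.radians(15))])
plan([.649-.203*u[0],.1562-.203*u[1],.1972],195)
a=camera("top");b=camera("side")
A=cv2.resize(a[60:300,220:400],None,fx=2.3,fy=2.3,interpolation=2)[:552,:400]
B=cv2.resize(b[160:300,230:400],None,fx=2.3,fy=2.3,interpolation=2)
B=cv2.copyMakeBorder(B,0,A.shape[0]-B.shape[0],0,0,0)
cv2.imwrite("pics/d.png",np.hstack([A,B])[:,:,::-1])
E
```

```text
t 8.2 rot [ 0.001 -0.001  0.024] shift after [-0.009  0.005  0.356] shift before [-0.009  0.005  0.356] F [-0.1 -0.5 -1.9]
```

View pics/d.png

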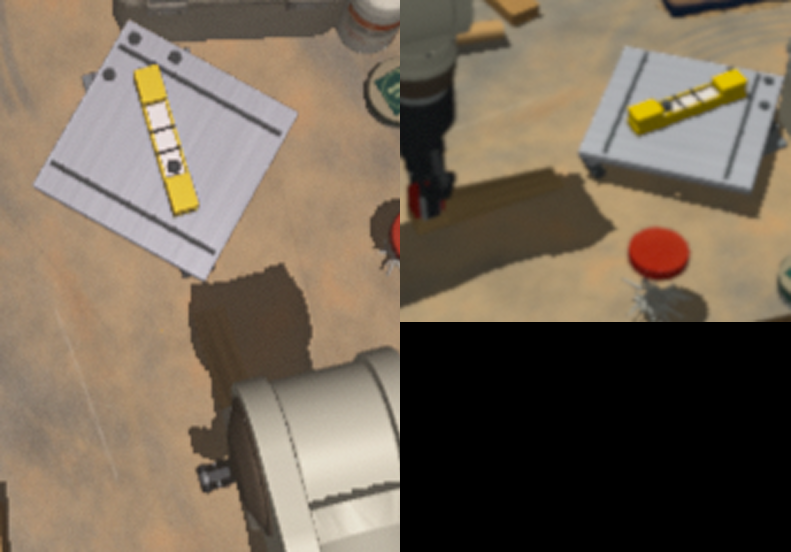

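Both views show the tongue pointing at the low corner, in shadow, with the side tip near (296,235). Lowering onto the worktop.

>>> carry_out --targets "0 0 0.07 0 0 0 -1; 0 0 0.07 0 0 0 -1; 0 0 0.07 0 0 0 -1; 0 0 0.07 0 0 0 -1; 0 0 0.06 0 0 0 -1; 0 0 0.01 0 0 0 -1; 0 0 0 0 0 0 -1; 0 0 0 0 0 0 -1"

```text
time: 8.97
ee_pos: [0.4525, 0.1034, 0.1972]
tcp_rot: [180.0, -0.0, -165.0]
wrist_force: [-3.8, -0.8, 5.4]
opening: 0.0271
grasp_force: 68.0
```

```bash
python3 - <<'E'
from h import *
o=monitor.get_obs();print(o["ee_pos"],o["wrist_force"])
u=np.array([np.cos(np.radians(15.1)),np.sin(np.radians(15.1))]);v=np.array([-u[1],u[0]])
e=o["ee_pos"][:2];pt=lambda s,w,z:[*(e+u*s+v*w),z]
pts=[pt(.163,-.017,.003),pt(.163,.017,.003),pt(.09,-.017,.014),pt(.09,.017,.014),[.649,.1562,.01]]
for n,(x0,y0,x1,y1) in{"top":(270,140,370,240),"side":(250,190,350,290)}.items():
    im=camera(n)[y0:y1,x0:x1].astype(float);im=np.clip((im/255)**.5*255,0,255).astype(np.uint8)
    im=cv2.resize(im,None,fx=4,fy=4,interpolation=2).copy()
    q=(proj(n,pts)-[x0,y0]+.5)*4;print(n,(q/4-.5+[x0,y0]).round(1).tolist())
    for p in q: cv2.circle(im,tuple(int(t) for t in p),3,(0,255,0),1)
    A=im if n=="top" else np.hstack([A,im])
cv2.imwrite("pics/e.png",A[:,:,::-1])
E
```

```text
[0.45246077 0.10341993 0.19719754] [-3.76338581 -0.76236811  5.44754355]
top [[316.6, 192.8], [302.9, 196.6], [325.7, 221.6], [311.8, 225.5], [305.3, 178.0]]
side [[300.4, 244.3], [294.6, 236.3], [275.4, 249.9], [269.9, 241.6], [311.0, 233.8]]
```

View pics/e.png

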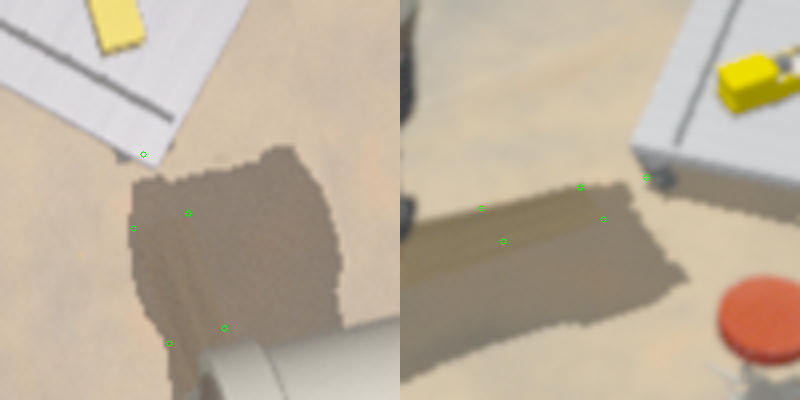

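The projected wedge corners agree with the picture. Top tip is at about (303–317,195) and the foot is straight ahead at (305,178). Advancing.

>>> carry_out --targets "-0.14 0 0 0 0 0 -1; -0.14 0 0 0 0 0 -1; -0.14 0 0 0 0 0 -1; -0.14 0 0 0 0 0 -1; -0.14 0 0 0 0 0 -1; -0.14 0 0 0 0 0 -1; -0.14 0 0 0 0 0 -1; -0.14 0 0 0 0 0 -1"

```text
time: 9.73
ee_pos: [0.4962, 0.1151, 0.1972]
tcp_rot: [180.0, -0.0, -165.0]
wrist_force: [-5.3, -1.4, 7.6]
opening: 0.0271
grasp_force: 68.4
```

>>> carry_out --targets "-0.05 0 0 0 0 0 -1; -0.05 0 0 0 0 0 -1; -0.05 0 0 0 0 0 -1; -0.05 0 0 0 0 0 -1; -0.05 0 0 0 0 0 -1; -0.05 0 0 0 0 0 -1; 0 0 0 0 0 0 -1; 0 0 0 0 0 0 -1"

```text
time: 10.4
ee_pos: [0.5078, 0.1182, 0.1972]
tcp_rot: [180.0, 0.0, -165.0]
wrist_force: [-2.5, -1.0, 5.5]
opening: 0.027
grasp_force: 68.2
```

```bash
cat >> h.py <<'E'
def ball():
    # ball along track from the top view: foot of level = plate frame; metres towards robot from midpoint of marks
    im=camera("top");h=hsv(im);Hh,S,V=h[...,0],h[...,1],h[...,2]
    return im
E
python3 - <<'E'
from h import *
o=monitor.get_obs();print(o["time"],o["ee_pos"],o["wrist_force"])
u=np.array([np.cos(np.radians(15)),np.sin(np.radians(15))]);print("nose x",(o["ee_pos"][:2]-[.649,.1562])@u+.163)
im=ball();q=proj("top",[[.649+u[0]*s,.1562+u[1]*s,.08] for s in(.06,.19)]);print(q)
p=np.linspace(q[0],q[1],131)  # 1 mm samples along the track axis
n=np.array([-(q[1]-q[0])[1],(q[1]-q[0])[0]]);n/=np.linalg.norm(n)
g=cv2.cvtColor(im,cv2.COLOR_RGB2GRAY).astype(np.float32);
for w in(-2.5,0,2.5):
    m=(p+n*w).astype(np.float32);print(w,cv2.remap(g,m[None,:,0],m[None,:,1],1)[0].astype(int).tolist())
E
```

```text
10.4 [0.50780079 0.11816848 0.19723998] [-2.45309681 -0.99918687  5.51128145]
nose x 0.01676875698989952
[[299.7179534  147.15595463]
 [284.13593855  94.00620423]]
-2.5 [189, 190, 190, 191, 191, 190, 190, 190, 189, 189, 189, 189, 189, 189, 189, 189, 187, 187, 187, 187, 188, 189, 189, 188, 188, 183, 177, 172, 167, 163, 170, 178, 163, 128, 97, 90, 82, 90, 100, 107, 121, 137, 158, 180, 201, 209, 214, 218, 222, 220, 210, 199, 161, 122, 111, 126, 145, 177, 208, 221, 222, 223, 223, 222, 221, 220, 220, 221, 222, 223, 223, 222, 218, 212, 185, 156, 128, 109, 100, 136, 172, 196, 211, 221, 221, 221, 221, 220, 219, 219, 219, 219, 219, 219, 220, 220, 220, 220, 220, 221, 220, 210, 199, 176, 144, 116, 120, 126, 143, 167, 183, 185, 186, 185, 185, 185, 185, 186, 185, 184, 184, 184, 184, 184, 183, 183, 184, 184, 184, 184, 184]
0 [190, 189, 189, 189, 189, 189, 189, 189, 188, 188, 188, 187, 187, 187, 188, 188, 188, 188, 188, 187, 187, 188, 188, 188, 188, 186, 176, 166, 146, 120, 96, 82, 72, 71, 72, 74, 76, 78, 78, 78, 77, 75, 74, 108, 140, 171, 200, 224, 224, 224, 214, 199, 178, 138, 97, 108, 135, 166, 
[... 324 characters left out ...]
 183, 183, 183, 183, 183, 183, 183, 183]
2.5 [190, 190, 189, 188, 188, 188, 188, 188, 188, 188, 188, 188, 188, 188, 188, 187, 187, 187, 186, 186, 186, 186, 186, 186, 186, 186, 188, 189, 190, 195, 201, 194, 174, 150, 136, 123, 114, 106, 104, 113, 121, 137, 159, 179, 196, 215, 217, 216, 217, 218, 219, 205, 184, 157, 133, 120, 153, 187, 208, 218, 222, 221, 220, 218, 218, 218, 219, 221, 220, 219, 218, 218, 217, 205, 194, 169, 133, 101, 127, 154, 178, 200, 217, 218, 220, 219, 217, 215, 214, 214, 215, 216, 218, 218, 218, 216, 215, 215, 216, 217, 213, 208, 191, 167, 144, 134, 127, 140, 160, 178, 182, 185, 185, 185, 184, 184, 183, 183, 183, 183, 183, 183, 183, 184, 184, 183, 183, 183, 183, 182, 181]
```

```bash
python3 - <<'E'
s=open("h.py").read();s=s[:s.index("def ball")]
s+='''
U=np.array([np.cos(np.radians(15)),np.sin(np.radians(15)),0]);W=np.array([-U[1],U[0],0]);F=np.array([.649,.1562,0])
def blob(n,im,m,s):  # centroid of mask near the level
    k=np.zeros(m.shape,np.uint8)
    poly=proj(n,[F+U*a+W*b+[0,0,.083] for a,b in((.06,-.013),(.06,.013),(.19,.013),(.19,-.013))])
    cv2.fillPoly(k,[poly.round().astype(int)],1);return k
def strip(n,im,z,w=.013,N=6):  # rectified strip, rows: w (mm), cols: s 60..190 mm, 0.5mm
    s=np.arange(.06,.19,.0005);ws=np.arange(-w,w+1e-9,.001)
    P=np.array([F+U*a+W*b+[0,0,z] for b in ws for a in s]);q=proj(n,P).astype(np.float32).reshape(len(ws),len(s),2)
    return cv2.remap(im,q[...,0],q[...,1],cv2.INTER_CUBIC)
def tri(pa,pb):
    A=np.zeros((3,3));b=np.zeros(3)
    for n,p in(("top",pa),("side",pb)):
        o,d=ray(n,p);d=d[0]/np.linalg.norm(d[0]);M=np.eye(3)-np.outer(d,d);A+=M;b+=M@o
    return np.linalg.solve(A,b)
'''
open("h.py","w").write(s)
E
python3 - <<'E'
from h import *
rows=[]
for n in("top","side"):
    im=camera(n)
    for z in(.078,.085): rows.append(cv2.resize(strip(n,im,z),None,fx=3,fy=5,interpolation=cv2.INTER_NEAREST))
cv2.imwrite("pics/f.png",np.vstack(rows)[:,:,::-1])
E
```

```text
(no output)
```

View pics/f.png

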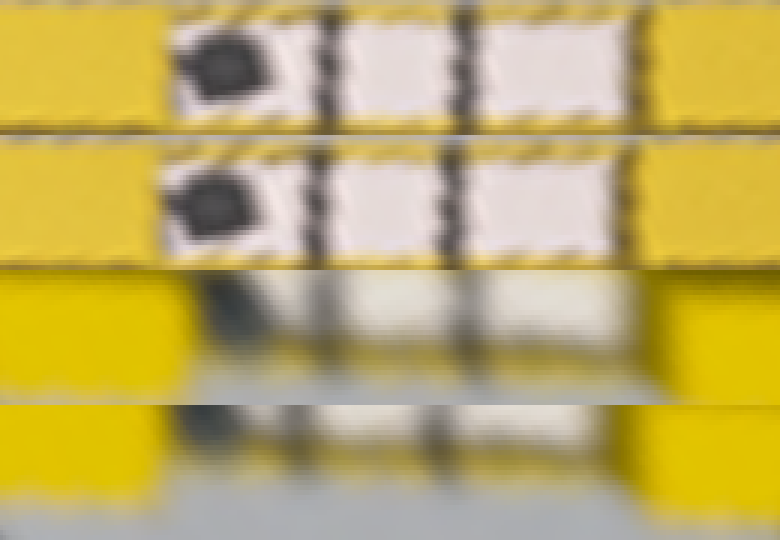

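The top strip shows the ball at about 38 mm along the strip and the marks at 54.5 and 77. The ball centre rides about 7 mm above the recessed track, which gives a parallax of roughly +2.3 mm. The true offset is therefore about +30 mm, so pushing on slowly.

>>> carry_out --targets "-0.04 0 0 0 0 0 -1; -0.04 0 0 0 0 0 -1; -0.04 0 0 0 0 0 -1; -0.04 0 0 0 0 0 -1; -0.04 0 0 0 0 0 -1; -0.04 0 0 0 0 0 -1; -0.04 0 0 0 0 0 -1; -0.04 0 0 0 0 0 -1"

```text
time: 11.22
ee_pos: [0.5199, 0.1214, 0.1973]
tcp_rot: [180.0, -0.0, -165.0]
wrist_force: [-4.9, -1.6, 6.7]
opening: 0.0273
grasp_force: 68.6
```

>>> carry_out --targets "-0.03 0 0 0 0 0 -1; -0.03 0 0 0 0 0 -1; -0.03 0 0 0 0 0 -1; -0.03 0 0 0 0 0 -1; -0.03 0 0 0 0 0 -1; -0.03 0 0 0 0 0 -1; -0.03 0 0 0 0 0 -1; -0.03 0 0 0 0 0 -1"

```text
time: 11.88
ee_pos: [0.528, 0.1236, 0.1972]
tcp_rot: [180.0, -0.2, -165.0]
wrist_force: [-16.3, -4.4, 14.1]
opening: 0.0271
grasp_force: 69.8
```

```bash
cat >> h.py <<'E'
def look(save=None):
    o=monitor.get_obs();print("t",o["time"],"nose",((o["ee_pos"]-F)@U+.163).round(4),((o["ee_pos"]-F)@W).round(4),"z",o["ee_pos"][2].round(4),"F",o["wrist_force"].round(1))
    im=camera("top");st=strip("top",im,.077);d=255-cv2.cvtColor(st,cv2.COLOR_RGB2GRAY).astype(float)
    e=np.r_[d[3:6],d[21:24]].mean(0);c=d[11:16].mean(0)   # edges: marks; centre row: ball
    s=np.arange(len(e))*.5
    def peak(a,lo,hi): m=(s>=lo)&(s<hi);w=np.clip(a[m]-90,0,None);return (s[m]*w).sum()/w.sum()
    a,b=peak(e,48,61),peak(e,70,83)
    L,A,B=[],0,0
    bw=cv2.blur(np.clip(d[9:18],0,255).mean(0)[None],(28,1))[0]; i=int(np.argmax(bw[50:200])+50)
    m=abs(s-s[i])<9;w=np.clip(np.delete(c,[])[m]-110,0,None);sb=(s[m]*w).sum()/w.sum()
    print("marks",round(a,1),round(b,1),"ball",s[i],round(sb,1),"offset corrected",round((a+b)/2-s[i]+2.1,1),round((a+b)/2-sb+2.1,1))
    if save: cv2.imwrite(save,cv2.resize(st,None,fx=3,fy=5)[:,:,::-1])
E
python3 -c "
from h import *
look('pics/g.png')"
```

```text
t 11.8833 nose 0.0377 -0.0002 z 0.1972 F [-16.3  -4.4  14.1]
marks 55.0 77.5 ball 37.5 37.0 offset corrected 30.9 31.3
```

Contact at about 37 mm, so I slow down.

>>> carry_out --targets "-0.01 0 0 0 0 0 -1; -0.01 0 0 0 0 0 -1; -0.01 0 0 0 0 0 -1; -0.01 0 0 0 0 0 -1; -0.01 0 0 0 0 0 -1; -0.01 0 0 0 0 0 -1; -0.01 0 0 0 0 0 -1; -0.01 0 0 0 0 0 -1"

```text
time: 12.6
ee_pos: [0.531, 0.1244, 0.1972]
tcp_rot: [180.0, -0.2, -165.0]
wrist_force: [-14.8, -4.4, 13.7]
opening: 0.0271
grasp_force: 69.7
```

>>> carry_out --targets "-0.015 0 0 0 0 0 -1; -0.015 0 0 0 0 0 -1; -0.015 0 0 0 0 0 -1; -0.015 0 0 0 0 0 -1; -0.015 0 0 0 0 0 -1; -0.015 0 0 0 0 0 -1; -0.015 0 0 0 0 0 -1; -0.015 0 0 0 0 0 -1"

```text
time: 13.27
ee_pos: [0.5357, 0.1256, 0.1972]
tcp_rot: [180.0, -0.2, -165.0]
wrist_force: [-15.5, -4.5, 13.6]
opening: 0.0271
grasp_force: 69.7
```

```bash
python3 -c "
from h import *
look()"
```

```text
t 13.2667 nose 0.0456 -0.0002 z 0.1972 F [-15.5  -4.5  13.6]
marks 55.1 77.8 ball 41.5 41.3 offset corrected 27.1 27.2
```

>>> carry_out --targets "-0.02 0 0 0 0 0 -1; -0.02 0 0 0 0 0 -1; -0.02 0 0 0 0 0 -1; -0.02 0 0 0 0 0 -1; -0.02 0 0 0 0 0 -1; -0.02 0 0 0 0 0 -1; -0.02 0 0 0 0 0 -1; -0.02 0 0 0 0 0 -1"

```text
time: 13.98
ee_pos: [0.5419, 0.1273, 0.1972]
tcp_rot: [180.0, -0.2, -165.0]
wrist_force: [-16.0, -3.6, 14.8]
opening: 0.0276
grasp_force: 69.7
```

>>> carry_out --targets "-0.02 0 0 0 0 0 -1; -0.02 0 0 0 0 0 -1; -0.02 0 0 0 0 0 -1; -0.02 0 0 0 0 0 -1; -0.02 0 0 0 0 0 -1; -0.02 0 0 0 0 0 -1; -0.02 0 0 0 0 0 -1; -0.02 0 0 0 0 0 -1"

```text
time: 14.65
ee_pos: [0.5481, 0.1289, 0.1972]
tcp_rot: [180.0, -0.2, -165.0]
wrist_force: [-16.2, -4.9, 14.0]
opening: 0.0272
grasp_force: 69.7
```

>>> carry_out --targets "-0.02 0 0 0 0 0 -1; -0.02 0 0 0 0 0 -1; -0.02 0 0 0 0 0 -1; -0.02 0 0 0 0 0 -1; -0.02 0 0 0 0 0 -1; -0.02 0 0 0 0 0 -1; -0.02 0 0 0 0 0 -1; -0.02 0 0 0 0 0 -1"

```text
time: 15.32
ee_pos: [0.5543, 0.1306, 0.1972]
tcp_rot: [180.0, -0.2, -165.0]
wrist_force: [-15.5, -3.9, 13.8]
opening: 0.0269
grasp_force: 69.7
```

>>> carry_out --targets "-0.02 0 0 0 0 0 -1; -0.02 0 0 0 0 0 -1; -0.02 0 0 0 0 0 -1; -0.02 0 0 0 0 0 -1; -0.02 0 0 0 0 0 -1; -0.02 0 0 0 0 0 -1; -0.02 0 0 0 0 0 -1; -0.02 0 0 0 0 0 -1"

```text
time: 15.98
ee_pos: [0.5605, 0.1322, 0.1972]
tcp_rot: [180.0, -0.2, -165.0]
wrist_force: [-14.7, -4.0, 13.7]
opening: 0.0269
grasp_force: 69.7
```

```bash
python3 -c "
from h import *
look()"
```

```text
t 15.9833 nose 0.0713 -0.0002 z 0.1972 F [-14.7  -4.   13.7]
marks 56.8 79.5 ball 57.5 57.2 offset corrected 12.7 13.0
```

>>> carry_out --targets "-0.02 0 0 0 0 0 -1; -0.02 0 0 0 0 0 -1; -0.02 0 0 0 0 0 -1; -0.02 0 0 0 0 0 -1; -0.02 0 0 0 0 0 -1; -0.02 0 0 0 0 0 -1; -0.02 0 0 0 0 0 -1; -0.02 0 0 0 0 0 -1"

```text
time: 16.7
ee_pos: [0.5667, 0.1339, 0.1972]
tcp_rot: [180.0, -0.2, -165.0]
wrist_force: [-15.2, -3.0, 13.0]
opening: 0.0271
grasp_force: 69.6
```

>>> carry_out --targets "-0.02 0 0 0 0 0 -1; -0.02 0 0 0 0 0 -1; -0.02 0 0 0 0 0 -1; -0.02 0 0 0 0 0 -1; -0.02 0 0 0 0 0 -1; -0.02 0 0 0 0 0 -1; -0.02 0 0 0 0 0 -1; -0.02 0 0 0 0 0 -1"

```text
time: 17.37
ee_pos: [0.5728, 0.1356, 0.1972]
tcp_rot: [180.0, -0.2, -165.0]
wrist_force: [-15.8, -3.0, 13.8]
opening: 0.0269
grasp_force: 69.6
```

>>> carry_out --targets "-0.02 0 0 0 0 0 -1; -0.02 0 0 0 0 0 -1; -0.02 0 0 0 0 0 -1; -0.02 0 0 0 0 0 -1; -0.015 0 0 0 0 0 -1; -0.015 0 0 0 0 0 -1; -0.01 0 0 0 0 0 -1; -0.005 0 0 0 0 0 -1"

```text
time: 18.03
ee_pos: [0.5777, 0.1368, 0.1972]
tcp_rot: [180.0, -0.2, -165.0]
wrist_force: [-14.5, -4.2, 13.4]
opening: 0.0271
grasp_force: 69.6
```

>>> carry_out --targets "0 0 0 0 0 0 -1; 0 0 0 0 0 0 -1; 0 0 0 0 0 0 -1; 0 0 0 0 0 0 -1; 0 0 0 0 0 0 -1; 0 0 0 0 0 0 -1; 0 0 0 0 0 0 -1; 0 0 0 0 0 0 -1"

```text
time: 18.7
ee_pos: [0.5777, 0.1369, 0.1972]
tcp_rot: [180.0, -0.2, -165.0]
wrist_force: [-14.0, -4.0, 12.7]
opening: 0.0269
grasp_force: 69.6
```

>>> carry_out --targets "0 0 0 0 0 0 -1; 0 0 0 0 0 0 -1; 0 0 0 0 0 0 -1; 0 0 0 0 0 0 -1; 0 0 0 0 0 0 -1; 0 0 0 0 0 0 -1; 0 0 0 0 0 0 -1; 0 0 0 0 0 0 -1"

```text
time: 19.37
ee_pos: [0.5777, 0.1369, 0.1972]
tcp_rot: [180.0, -0.2, -165.0]
wrist_force: [-15.1, -4.3, 13.4]
opening: 0.0269
grasp_force: 69.6
```

```bash
python3 -c "
from h import *
look('pics/i.png')
im=camera('side');n=proj('side',[F+U*.125+[0,0,.08]])[0].astype(int);print(n)
c=cv2.resize(im[n[1]-20:n[1]+20,n[0]-40:n[0]+40],(780,390),interpolation=2)
a=cv2.imread('pics/i.png');cv2.imwrite('pics/j.png',np.vstack([a,c[:,:,::-1]]))"
```

```text
t 19.3667 nose 0.0891 -0.0002 z 0.1972 F [-15.1  -4.3  13.4]
marks 57.4 79.8 ball 73.5 73.1 offset corrected -2.8 -2.4
[353 200]
```

View pics/j.png

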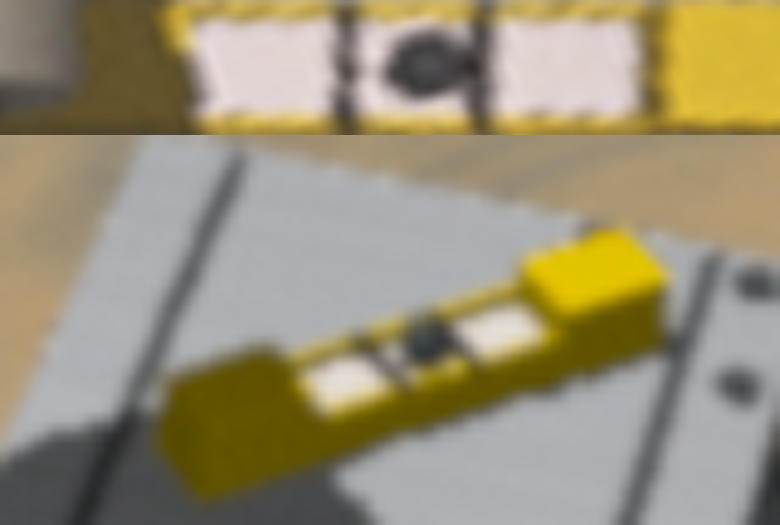

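```bash
python3 - <<'E'
from h import *
tp=lambda c,r:proj("top",[F+U*(.06+c/6000)+W*(r/5000-.013)+[0,0,.077]])[0]
sd=lambda x,y:np.array([353,200])+[(x-390)/9.75,(y-135-195)/9.75]
def show(k,P): print(k,((P-F)@U*1e3).round(1),((P-F)@W*1e3).round(1),(P[2]*1e3).round(1))
show("ball",tri(tp(427,64),sd(428,339)))
show("m1 low end",tri(tp(343,20),sd(405,385)));show("m1 low end'",tri(tp(343,118),sd(362,338)))
show("m2 low end",tri(tp(479,20),sd(475,357)))
im=camera("side")
sc=[]
for n,im in(("top",camera("top")),("side",im)):
    for z in(.073,.077,.081): sc.append(cv2.resize(strip(n,im,z)[:,60:200],None,fx=5,fy=3.6,interpolation=2))
cv2.imwrite("pics/k.png",np.vstack(sc)[:,:,::-1])
E
```

```text
ball 133.6 -1.1 76.8
m1 low end 120.9 -10.5 72.1
m1 low end' 119.8 9.6 74.3
m2 low end 143.2 -10.3 73.8
```

View pics/k.png

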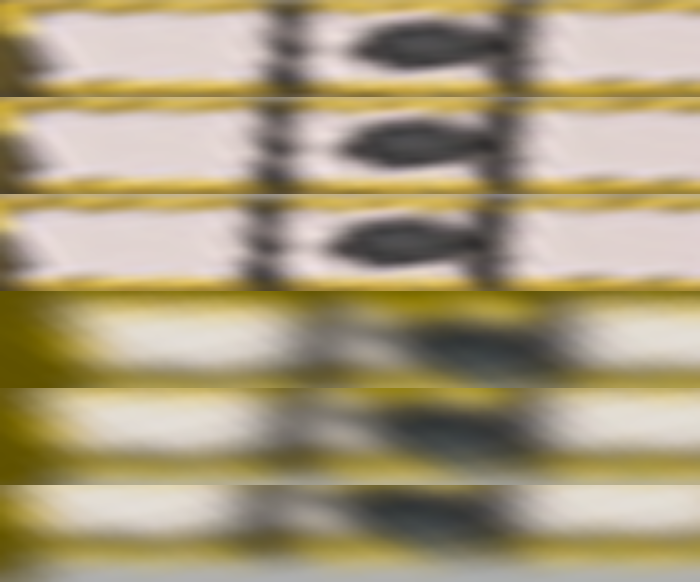

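By both views and by dead reckoning from the travel, the ball is centred within about 1 mm. Releasing.

>>> carry_out --targets "0 0 0 0 0 0 -0.2; 0 0 0 0 0 0 0; 0 0 0 0 0 0 0.2; 0 0 0 0 0 0 0.5; 0 0 0 0 0 0 0.5; 0 0 0 0 0 0 0.5; 0 0 0 0 0 0 0.5; 0 0 0 0 0 0 0.5"

```text
time: 20.23
ee_pos: [0.5788, 0.1372, 0.1968]
tcp_rot: [180.0, -0.0, -165.0]
wrist_force: [-0.4, -0.5, -0.5]
opening: 0.0641
grasp_force: 0.0
```

>>> carry_out --targets "0 0 -0.1 0 0 0 0.5; 0 0 -0.2 0 0 0 0.5; 0 0 -0.4 0 0 0 0.5; 0 0 -0.6 0 0 0 0.5; 0 0 -0.6 0 0 0 0.5; 0 0 -0.6 0 0 0 0.5; 0.5 0 -0.6 0 0 0 0.5; 0.5 0 0 0 0 0 0.5"

```text
time: 20.9
ee_pos: [0.5406, 0.1269, 0.3266]
tcp_rot: [180.0, 0.4, -165.0]
wrist_force: [-0.1, 0.1, 1.0]
opening: 0.0641
grasp_force: 0.0
```

>>> carry_out --targets "0.7 0 0 0 0 0 0.5; 0.7 0 0 0 0 0 0.5; 0.7 0 0 0 0 0 0.5; 0.7 0 0 0 0 0 0.5; 0 0 0 0 0 0 0.5; 0 0 0 0 0 0 0.5; 0 0 0 0 0 0 0.5; 0 0 0 0 0 0 0.5"

```text
time: 21.57
ee_pos: [0.4326, 0.098, 0.3213]
tcp_rot: [180.0, 0.0, -165.0]
wrist_force: [-0.9, -0.1, 0.6]
opening: 0.0638
grasp_force: 0.0
```

```bash
python3 - <<'E'
from h import *
look('pics/l.png')
a=cv2.imread('pics/l.png');im=camera('top')
c=cv2.resize(im[80:240,210:400],None,fx=2.8,fy=2.8,interpolation=2)[:,:780];c=cv2.copyMakeBorder(c,0,0,0,780-c.shape[1],0)
cv2.imwrite('pics/m.png',np.vstack([a,c[:,:,::-1]]))
E
```

```text
t 21.5667 nose -0.0611 -0.0002 z 0.3213 F [-0.9 -0.1  0.6]
marks 57.4 79.8 ball 73.5 73.0 offset corrected -2.8 -2.3
```

View pics/m.png

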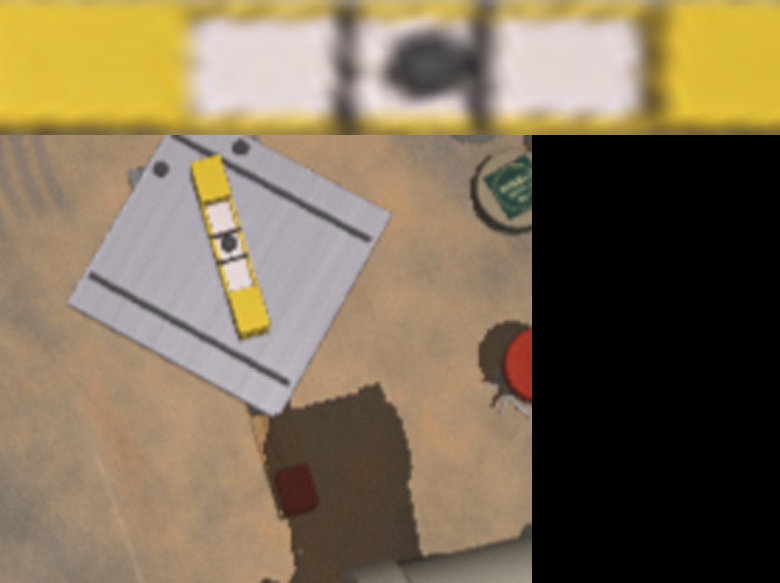

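The wedge lies straight under the foot, the arm is clear and the level hasn't changed since the release. Corrected for parallax, the ball is within about 1.5 mm of centre. Handing in.

```bash
python3 -c "
from workcell import bot
print(bot.job_done())"
```

```text
the job is handed in; nothing more can be done
None
```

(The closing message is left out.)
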